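Lock the pressure cooker's lid and snap its weight onto the vent pipe

ROBOT

A 6-joint arm with a two-finger parallel gripper is mounted at the origin on the work surface. World frame = base frame: x ahead of the robot, y to its left, z up, the work surface at z = 0. Lengths are in m, angles in degrees, forces in N, time in s.
With the tool pointing down it reaches from about 0.4 to 0.825 m from the base axis. Payload 7 kg.
Tool frame: the origin (TCP) lies at the very end of the fingers, on their centre line; the grasp point (between the pads) lies behind it (r.grasp_offset is the z of the grasp point in the tool frame, in m); z points along the fingers, y is the direction in which the jaws open and shut (so a half turn about z gives the same grasp; the last joint's range is limited). The gripper opens to 88 mm and grips with 3 to 60 N. Pads are 19 mm wide; open, the fingers measure 130 mm over their backs; the gripper's body (78 mm by 193 mm) begins 47 mm behind the grasp point.
Start: joints at [-59.181, 20.546, 0.682, 0, -70.136, -16.507], TCP at [0.167, -0.654, 0.227] pointing down, gripper open.
Joint ranges: [-176.03, 176.03], [-82.01, 121.73], [-58.28, 71.71], [-173.87, 95.51], [-174.79, -0.11], [-173.66, 173.66]. Speed limits (degrees/s): [136.94, 136.94, 172.46, 180, 180, 180].

INTERFACE

Orientations are given as [roll, pitch, yaw] about the fixed x, y, z axes, in that order (R = Rz(yaw) Ry(pitch) Rx(roll)).
In Python, from plant import r gives the robot as it stands. The module is installed in compiled form; this text tells all that it offers.
- The arm moves only by the tool servo_tool, never from a script. Its argument "targets" is a list of rows, each an object of numbers: "dx", "dy", "dz": the shift along the world's x, y, z in cm; "spin": the turn about the world's z in rad; "grip": the opening in per cent of the stroke, from 0 (shut) to 100 (fully open). A call has exactly 10 rows; each row is the pose to reach, as a shift and turn from the pose commanded when the call began; what a row does not reach only later rows make up. A row lasts 1/12 s, in which the tool goes at most 41.7 mm and 7.16 degrees, less where a joint would pass 70% of its speed; a pose out of reach is approached as far as the arm can. A call with a gripper value outside its range is refused whole. The fingers move at their own pace and stop on an object; "squeeze" is the grip in N (left out, the last holds). Time passes only in rows, so rows that repeat a pose let the fingers close, or fill a call up. It gives the time, the measured TCP pose, the force and the opening at its end, in the units of the state.
- r.get_state(): the state, without advancing time (a new reading comes with each control period).
- r.capture(name): name is "scene" or "top" or "wrist"; returns the picture (480x640x3 uint8, blue, green, red); there is no depth.
- r.get_calibration(name): a dict with "K" (3x3 intrinsics, pixels), "k1" (the pictures are not rectified: a ray, as slopes to the right and down, at radius r is drawn at 1 + k1 r^2 times it, then the intrinsics apply), "extrinsics" (4x4, takes a point from camera to world coordinates). Camera axes: x right, y down, z forward; pixel columns grow to the right and rows downward; lengths in m; the calibration is good to about 2 mm. A picture is of the moment at which its call begins: read the wrist's pose just before it. get_calibration takes no time and is no camera call; for the wrist camera it gives the pose at the moment of the call.
- r.close_job(): hands the job in, once; it reports no verdict.
Trained networks look in the newest picture that a camera, given by its name, has taken for a name from the list of things; names that differ only in an ending like _2 or _b are one class to them, and where a whole thing is asked for, a point or a joint stands for the part that bears it (a point fixed in the world has none). Each returns a list of dicts, best first, with "p" (0 to 1); they miss things now and then, are a little off and sometimes report something else, mostly with a low value. They report only what shows in the picture. A call takes as long as a camera call. They do not tell look-alikes from the thing itself.
- r.cut_out(name, camera): "mask" (480x640 bool, what is visible of it) and "extent" ([left, top, right, bottom] in pixels, round what is visible of it).
The state is a dict: "time_s": time; "joints": joint angles; "qd": joint speeds; "joint_torque": joint torques, N m; "tcp_pos": TCP position; "eef_rot": TCP orientation; "contact_force": force on the tool from outside, world axes, zero at the start; "moment": the same for the moment, N m; "gripper_width": finger opening in m.
Only numpy, scipy, OpenCV 4.12 (cv2) and the standard library are available. Lean on these libraries where they do the work, as an engineer would, in place of code of your own. Each camera call takes 0.05 s, during which the arm holds its last target. There are 200 camera calls.

TASK

Close up the pressure cooker: first turn the black knob in the middle of its lid clockwise until it clicks past its catch and the lid is locked. Then take the pressure weight from the worktop and press it straight down onto the vent pipe of the lid, through the click, until it is fully home. Finish still holding the weight and pushing it down firmly (about as hard as a one-kilo load) without letting go, and leave the other things where they are.

Things in the scene. Friction and masses are not known exactly. Their poses are not given: they have to be found in the camera images.
- cooker: Closed steel pressure cooker on a thin cork trivet, 5 kg. Origin: centre of the underside, on the worktop; z up. Pot 220 mm across; flat lid top 130 mm up, to 90 mm from the centre. Two black loop handles at +y and -y, out to 160 mm, 96 mm high. A steel bridge 30 mm wide crosses the lid along y, its end jaws reach 139 mm out, 145 mm high. Vent pipe on the lid at +x, 72 mm from the centre.
- lid_knob (a joint): Angle of the black knob at the centre of the lid about its upright axis, rad: 0 open, grows clockwise seen from above, stop at 1.42. It turns lightly (0.05 N m) to about 0.85, climbs onto a spring catch (about 0.25 N m, near 0.95), clicks over it at 1.10 and springs on by itself to about 1.33: locked, and stays there. Let go before the click it springs back.
- knob_grip (a point): On the knob's axis, in its grip bar, 178.5 mm above the worktop. The bar is 70 mm long, 18 mm wide, from 154.5 to 194.5 mm above the worktop, on a disc 62 mm across (top at 154.5 mm: fingertips stay above it). Pinch it across its width and turn. Locked, it lies along the cooker's y, in line with the bridge; at angle q it is turned back by 1.38 - q rad, counter-clockwise from above.
- knob_bar (a point): Point in the grip bar, 30 mm from knob_grip along the bar (same height): the horizontal line from knob_grip to it is the bar's direction.
- vent_top (a point): Top of the vent pipe on the lid, 156.5 mm above the worktop; upright. The pipe is a steel neck 8.6 mm thick and ends in a round bead 13 mm across, whose top is this point; it stands 26.5 mm above the lid, out of a low foot 17 mm across and 5 mm high.
- weight: Pressure weight standing on the worktop: upright cylinder 40 mm tall, about 0.1 kg; steel below (30 mm across, up to 21 mm), black fluted cap above (32 mm across). Origin: centre of its underside; z up its axis. Blind hole from below: a funnel 23 mm wide at the mouth, 16 mm wide from 6 mm depth on, ending at 20 mm depth. Three sprung balls in it, 7 mm up, snap under the pipe's bead.
- weight_seat (a point): End of the weight's hole, 20 mm above its underside; meets vent_top when home (underside 6.5 mm above the lid). On the way down the balls meet the bead 12 mm above home, the push peaks at about 11 N 11 mm above home, falls to nothing 6.5 mm above home, then the weight pulls itself down to about 1 mm above home; there it stops hard and further push goes into the pipe.
- beaker: Bystander: glass beaker, 68 mm across, 78 mm high, upright; origin at the centre of its underside, z up. Leave alone.
- wash_bottle: Bystander: white plastic bottle, 60 mm across, 165 mm high, upright; origin at the centre of its underside, z up. Leave alone.
- timer: Bystander: white kitchen timer, 64 mm across, 52 mm high, narrowing upwards; origin at the centre of its underside, z up. Leave alone.
- spoon: Bystander: wooden spoon 240 mm long, lying flat. Leave alone.
- lid_centre (a point): Centre of the lid's flat top, 130 mm above the worktop, under the knob; axes as the cooker's. Opposite the vent pipe, at -x and 68 mm from here, sits a low safety valve (18 mm across, 8 mm high, no bead): nothing goes on it. The bridge's jaws creep 8 mm inwards as the knob is turned.
Things that resemble listed ones, but are neither listed nor needed, are in the scene too. What is shaped like the weight but red is not meant.

How it is judged (in metres and radians):
On the way, in this order (a step that is already met when the one before it is completed fails the run):
1. the knob has been turned past its click and the lid is locked (value of joint lid_knob above 1.25 rad), for 0.1 s.
2. the weight has been pressed through the click and is home on the vent pipe (z of weight_seat in the frame of vent_top below 0.002 m and distance between weight_seat and vent_top below 0.0045 m and angle between weight's own z axis and vertical below 0.14 rad), for 0.1 s.
At the end, for the whole second after the job is handed in: Lid knob beyond 1.25 rad; weight home on the vent pipe (end of its hole at most 2 mm above the pipe's top, within 4.5 mm of it in all, upright within 8 degrees); the fingers still push on it, so that it bears on the pipe with more than 5 N through the last second (all of step 2 and value of joint lid_knob above 1.25 rad and contact force between weight and cooker above 5 N and contact force between the fingers and weight above 3 N); the arm keeps its last pose, push and grip.
It fails at once if a bystander was knocked over or pushed away (more than 30 mm, or tilted by more than 0.5 rad) (distance of any of beaker, wash_bottle, timer, spoon from where it was at the start of the episode above 0.03 m or angle between any of beaker, wash_bottle, timer's own z axis and vertical above 0.5 rad).
It also fails if it takes over 64 s, if anything falls off the work surface, if the arm or the gripper's body presses on something with over 40 N, if the wrist force passes 120 N, or if a joint passes its speed limit or range.

## Working session

There is one attempt and no reset: what is moved stays moved. The work goes in short steps, Python scripts to look and compute and a tool call to move; the robot and the scene stay as the last step left them, time stands still between calls to the robot, and variables do not carry over. Pictures are saved under pics/ and viewed, about 8 in all and at most 12, crops included, and the job is handed in when it is done.

Besides the shell and the picture viewer there is one more tool, called after ">>>" as name([rows], argument=value, ...), one row to a line, values as JSON. servo_tool: Moves the arm, as the interface text tells. Its arguments: {"type":"object","properties":{"targets":{"type":"array"},"squeeze":{"type":"number"}},"required":["targets"]}

```bash
mkdir -p pics
cat > h.py <<'E'
import numpy as np, cv2
from plant import r
def ray(cam,uv,cal=None):
    c=cal or r.get_calibration(cam);K=np.array(c["K"]);E=np.array(c["extrinsics"])
    x=(uv[0]-K[0,2])/K[0,0];y=(uv[1]-K[1,2])/K[1,1];rd=np.hypot(x,y);s=rd
    for _ in range(20): s=rd/(1+c["k1"]*s*s)
    f=s/rd if rd>0 else 1
    d=E[:3,:3]@np.array([x*f,y*f,1]);return E[:3,3],d
def at(cam,uv,z,cal=None):
    o,d=ray(cam,uv,cal);return o+d*(z-o[2])/d[2]
def proj(cam,P,cal=None):
    c=cal or r.get_calibration(cam);K=np.array(c["K"]);E=np.array(c["extrinsics"])
    p=E[:3,:3].T@(np.array(P)-E[:3,3]);x,y=p[:2]/p[2];f=1+c["k1"]*(x*x+y*y)
    return K[0,0]*x*f+K[0,2],K[1,1]*y*f+K[1,2]
E
python3 - <<'E'
from h import *
for n in("scene","top"):
    im=r.capture(n);cv2.imwrite(f"pics/{n}1.png",im)
    c=r.get_calibration(n);print(n,np.round(c["extrinsics"],3).tolist(),np.round(c["K"],0).tolist(),c["k1"])
for n in("top","scene"):
  for k in("cooker","lid_knob","vent_top","weight","beaker","wash_bottle","timer","spoon"):
    for d in r.cut_out(k,n)[:4]:
        m=d["mask"];ys,xs=np.nonzero(m);print(n,k,round(d["p"],2),d["extent"],xs.mean().round(1),ys.mean().round(1))
print(r.get_state(),r.grasp_offset)
E
```

```text
scene [[-0.185, 0.796, -0.576, 1.275], [0.983, 0.154, -0.102, 0.122], [0.007, -0.585, -0.811, 1.169], [0.0, 0.0, 0.0, 1.0]] [[546.0, 0.0, 318.0], [0.0, 546.0, 246.0], [0.0, 0.0, 1.0]] 0.03746171875481731
top [[-0.02, -0.995, 0.093, 0.402], [-1.0, 0.021, 0.01, -0.006], [-0.012, -0.093, -0.996, 1.694], [0.0, 0.0, 0.0, 1.0]] [[564.0, 0.0, 322.0], [0.0, 564.0, 234.0], [0.0, 0.0, 1.0]] -0.009021588129135432
top cooker 0.68 [211.5, 189.8, 322.8, 270.0] 266.9 234.2
top cooker 0.63 [170.0, 202.2, 186.1, 278.0] 181.0 237.3
top lid_knob 0.81 [252.7, 215.1, 278.3, 242.5] 265.0 232.0
top lid_knob 0.65 [427.2, 243.6, 439.3, 251.1] 433.7 247.7
top vent_top 0.24 [215.3, 195.7, 320.6, 272.7] 266.6 234.3
top weight 0.7 [453.7, 249.7, 462.1, 266.1] 457.9 259.0
top weight 0.54 [425.2, 245.3, 440.1, 252.3] 433.9 247.3
top weight 0.47 [430.6, 264.6, 439.3, 274.3] 433.5 271.1
top beaker 0.94 [467.0, 180.5, 494.5, 208.3] 479.8 196.9
top wash_bottle 0.75 [380.0, 147.4, 401.1, 177.6] 388.7 161.6
top timer 0.69 [467.5, 182.3, 494.5, 205.6] 479.9 197.2
top timer 0.65 [464.1, 307.1, 488.5, 328.9] 477.1 315.8
to
[... 564 characters left out ...]
12.5, 354.3] 498.3 316.4
{'time_s': 0.9, 'joints': array([-5.91831560e+01,  2.05448913e+01,  6.80475683e-01, -3.49253092e-04,
       -7.01356274e+01, -1.65065160e+01]), 'qd': array([ 0.03084397, -0.06070815,  0.08239869, -0.01127701, -0.02539345,
        0.09316982]), 'joint_torque': array([-2.43046734e-04, -5.82353818e+01,  2.93298697e+01,  7.00239390e+00,
        1.24884219e-02, -3.57302497e-05]), 'tcp_pos': array([ 0.16680957, -0.65402788,  0.22656545]), 'eef_rot': array([ 1.79999865e+02,  3.02704983e-04, -1.65689791e+02]), 'contact_force': array([ 0.10093844,  0.18079913, -0.01894799]), 'moment': array([-0.00546527,  0.00906087,  0.00759586]), 'gripper_width': 0.0878165454020762} -0.0188
```

Run:
```python
from h import *
a=cv2.imread("pics/scene1.png");b=cv2.imread("pics/top1.png")
A=cv2.resize(a[150:340,80:530],None,fx=1.75,fy=1.75,interpolation=3)
B1=cv2.resize(b[180:285,200:335],None,fx=2.5,fy=2.5,interpolation=3)
B2=cv2.resize(b[170:335,370:505],None,fx=2.5,fy=1.6,interpolation=3)
c=np.zeros((600,800,3),np.uint8);c[:A.shape[0],:A.shape[1]]=A[:,:800]
c[333:333+B1.shape[0],:B1.shape[1]]=B1;c[333:597,400:400+B2.shape[1]]=B2[:264]
cv2.imwrite("pics/c1.png",c)
```

```text
(no output)
```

View pics/c1.png

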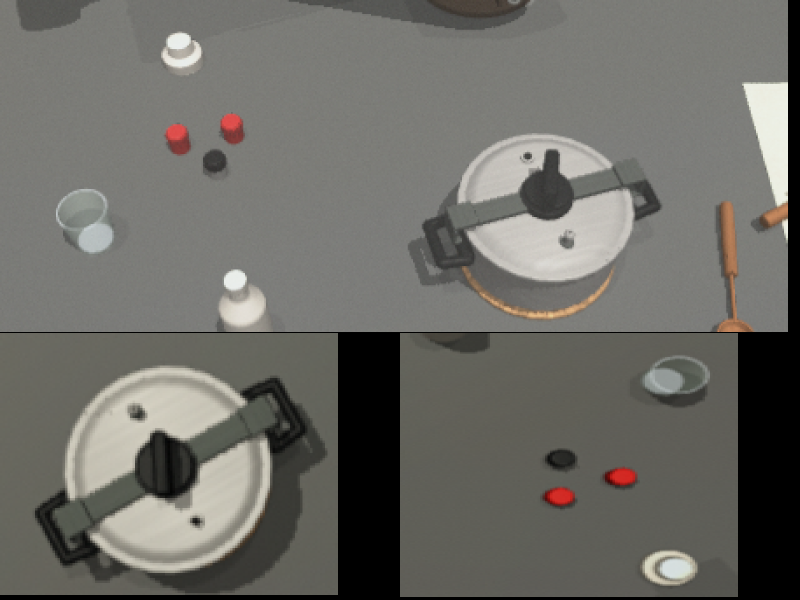

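The picture shows the cooker with the vent at the upper left of the lid (top px about 255,211) and the valve at (278,255). The black weight is at top px (434,247), with two red look-alikes to its right and below it.

Run:
```python
from h import *
print("weight",at("top",(433.5,247),.035),at("scene",(202.7,241),.03))
print("vent",at("top",(254.8,211.2),.15),at("scene",(404.2,286.2),.15))
print("valve",at("top",(278.4,255.2),.138))
print("knob",at("top",(265.3,231),.175),at("scene",(393,255),.17))
for n in((209,.0),):pass
for k,uv,z in(("bottle",(388,162),.1),("beaker",(480,196),.04),("timer",(477,316),.03),("spoon",(181,237),.01)):print(k,at("top",uv,z).round(3))
c=r.get_calibration("wrist");print(np.round(c["extrinsics"],3).tolist(),np.round(c["K"]).tolist(),r.get_state()["eef_rot"])
```

```text
weight [ 0.51198139 -0.31530185  0.035     ] [ 0.50786757 -0.31534972  0.03      ]
vent [0.61383596 0.19495618 0.15      ] [0.62277852 0.19985744 0.15      ]
valve [0.49146916 0.13231171 0.138     ]
knob [0.55570091 0.16368787 0.175     ] [0.55881835 0.16620877 0.17      ]
bottle [ 0.755 -0.182  0.1  ]
beaker [ 0.66  -0.457  0.04 ]
timer [ 0.308 -0.435  0.03 ]
spoon [0.56  0.436 0.01 ]
[[-0.247, 0.934, 0.256, 0.097], [0.969, 0.239, 0.065, -0.672], [-0.001, 0.264, -0.964, 0.384], [0.0, 0.0, 0.0, 1.0]] [[381.0, 0.0, 323.0], [0.0, 381.0, 242.0], [0.0, 0.0, 1.0]] [ 1.79999865e+02  3.02704983e-04 -1.65689791e+02]
```

>>> servo_tool([
  {"dx":1.3,"dy":2.7,"dz":0.5,"spin":0.106,"grip":100},
  {"dx":2.6,"dy":5.4,"dz":1,"spin":0.212,"grip":100},
  {"dx":3.9,"dy":8.1,"dz":1.5,"spin":0.318,"grip":100},
  {"dx":5.2,"dy":10.8,"dz":2,"spin":0.424,"grip":100},
  {"dx":6.5,"dy":13.5,"dz":2.5,"spin":0.53,"grip":100},
  {"dx":7.8,"dy":16.2,"dz":3,"spin":0.636,"grip":100},
  {"dx":9.1,"dy":18.9,"dz":3.5,"spin":0.742,"grip":100},
  {"dx":10.4,"dy":21.6,"dz":4,"spin":0.848,"grip":100},
  {"dx":11.7,"dy":24.3,"dz":4.5,"spin":0.954,"grip":100},
  {"dx":13,"dy":27,"dz":5,"spin":1.06,"grip":100},
])

```text
time_s: 1.73
tcp_pos: [0.2972, -0.3827, 0.277]
eef_rot: [-180.0, -0.0, -104.7]
contact_force: [1.3, 0.5, 0.1]
gripper_width: 0.0878
```

>>> servo_tool([
  {"dx":1.3,"dy":2.7,"dz":0.5,"spin":0.106,"grip":100},
  {"dx":2.6,"dy":5.4,"dz":1,"spin":0.212,"grip":100},
  {"dx":3.9,"dy":8.1,"dz":1.5,"spin":0.318,"grip":100},
  {"dx":5.2,"dy":10.8,"dz":2,"spin":0.424,"grip":100},
  {"dx":6.5,"dy":13.5,"dz":2.5,"spin":0.53,"grip":100},
  {"dx":7.8,"dy":16.2,"dz":3,"spin":0.636,"grip":100},
  {"dx":9.1,"dy":18.9,"dz":3.5,"spin":0.742,"grip":100},
  {"dx":10.4,"dy":21.6,"dz":4,"spin":0.848,"grip":100},
  {"dx":11.7,"dy":24.3,"dz":4.5,"spin":0.954,"grip":100},
  {"dx":13,"dy":27,"dz":5,"spin":1.06,"grip":100},
])

```text
time_s: 2.57
tcp_pos: [0.4271, -0.1126, 0.3272]
eef_rot: [-180.0, -0.0, -43.9]
contact_force: [0.1, -0.2, -0.4]
gripper_width: 0.0876
```

>>> servo_tool([
  {"dx":1.3,"dy":2.8,"dz":0.5,"spin":0.106,"grip":100},
  {"dx":2.6,"dy":5.6,"dz":1,"spin":0.212,"grip":100},
  {"dx":3.9,"dy":8.4,"dz":1.5,"spin":0.318,"grip":100},
  {"dx":5.2,"dy":11.2,"dz":2,"spin":0.424,"grip":100},
  {"dx":6.5,"dy":14,"dz":2.5,"spin":0.53,"grip":100},
  {"dx":7.8,"dy":16.8,"dz":3,"spin":0.636,"grip":100},
  {"dx":9.1,"dy":19.6,"dz":3.3,"spin":0.742,"grip":100},
  {"dx":10.4,"dy":22.4,"dz":3.3,"spin":0.848,"grip":100},
  {"dx":11.7,"dy":25.2,"dz":3.3,"spin":0.954,"grip":100},
  {"dx":13,"dy":27.9,"dz":3.3,"spin":1.06,"grip":100},
])

```text
time_s: 3.4
tcp_pos: [0.5572, 0.1666, 0.3598]
eef_rot: [-180.0, -0.0, 16.8]
contact_force: [0.2, -1.7, 0.6]
gripper_width: 0.0874
```

Run:
```python
from h import *
s=r.get_state();c=r.get_calibration("wrist");im=r.capture("wrist");cv2.imwrite("pics/w1.png",im)
print(s["time_s"],s["tcp_pos"],s["eef_rot"],s["joints"],s["contact_force"])
import pickle;pickle.dump(c,open("w1.pkl","wb"))
for k in("lid_knob","vent_top","cooker"):
    for d in r.cut_out(k,"wrist")[:3]:
        ys,xs=np.nonzero(d["mask"]);print(k,round(d["p"],2),d["extent"],xs.mean(),ys.mean())
```

```text
3.4 [0.55721331 0.16656948 0.35980573] [-1.79989281e+02 -2.95585363e-02  1.68334068e+01] [ 3.58990184e+01  8.47157292e+00  1.53518552e+00 -4.79440787e-04
 -8.30321741e+01  7.09344492e+01] [ 0.20418069 -1.70129489  0.63442067]
lid_knob 0.81 [291.5, 185.5, 351.8, 265.1] 320.2056924882629 219.83861502347418
vent_top 0.5 [296.5, 132.6, 311.9, 149.9] 306.1185770750988 142.66403162055337
cooker 0.81 [178.9, 99.2, 463.1, 309.0] 322.4990958850552 202.99704329977519
```

View pics/w1.png

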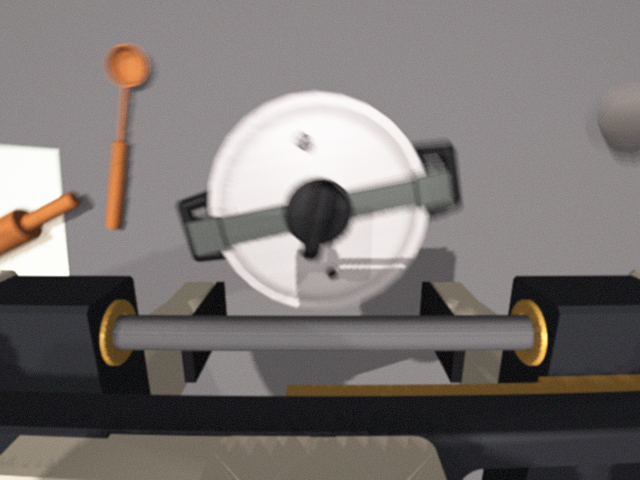

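Wrist view: the knob is centred near (318,215), the bar's near end is at (313,258), the vent is at (305,141) and the valve at (332,272). The picture is motion-blurred, so I'll take a still one and crop it.

Run:
```python
from h import *
import pickle
c=r.get_calibration("wrist");im=r.capture("wrist");cv2.imwrite("pics/w2.png",im);pickle.dump(c,open("w2.pkl","wb"))
print(r.get_state()["tcp_pos"])
cr=cv2.resize(im[120:290,250:390],None,fx=3.5,fy=3.5,interpolation=3)
cr=np.clip(255*(cr/255.)**.5,0,255).astype(np.uint8)
cv2.imwrite("pics/w2c.png",cr)
for k,uv,z in(("vent",(305,138),.1535),("vent_tip cut",(306,142.7),.145),("valve",(332,272),.138),("barend",(313,258),.185)):print(k,at("wrist",uv,z,c))
```

```text
[0.55669006 0.16496963 0.35932145]
vent [0.61936363 0.20096257 0.1535    ]
vent_tip cut [0.61535346 0.1992274  0.145     ]
valve [0.49572417 0.13695803 0.138     ]
barend [0.51975473 0.16361508 0.185     ]
```

View pics/w2c.png

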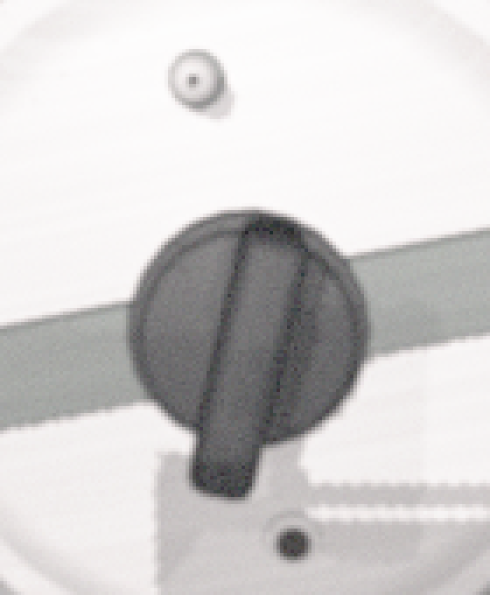

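Run:
```python
from h import *
import pickle
c=pickle.load(open("w2.pkl","rb"))
P=lambda u,v,z:at("wrist",(250+u/3.5,120+v/3.5),z,c)
v=P(193,79,.1565);va=P(292,543,.138);d=P(249,327,.153);b1=P(276,228,.1945);b2=P(223,480,.1945)
print("vent",v,"valve",va,"disc",d,"bar",b1,b2,(b1+b2)/2)
ang=lambda a:np.degrees(np.arctan2(a[1],a[0]))
print("len",np.linalg.norm(v-va)," cooker x ang",ang((v-va)),ang(v-d),"bar",ang(b1-b2),np.linalg.norm(b1-b2))
print("centre from vent/valve",va+(v-va)*68/140)
a=P(264,300,.1945)-P(234,440,.1945);print(ang(a))
```

```text
vent [0.61552189 0.19959387 0.1565    ] valve [0.49277857 0.13448239 0.138     ] disc [0.55554475 0.16654293 0.153     ] bar [0.58854783 0.16936783 0.1945    ] [0.52370095 0.16386032 0.1945    ] [0.55612439 0.16661408 0.1945    ]
len 0.14017016946839225  cooker x ang 27.944550645795765 28.857356279779726 bar 4.854536551021721 0.06508033714434905
centre from vent/valve [0.55239675 0.16610796 0.14698571]
4.672093027314449
```

>>> servo_tool([
  {"dx":-0.1,"dy":0.1,"dz":-2,"spin":-0.1,"grip":60},
  {"dx":-0.15,"dy":0.15,"dz":-5,"spin":-0.21,"grip":60},
  {"dx":-0.15,"dy":0.15,"dz":-8,"spin":-0.21,"grip":60},
  {"dx":-0.15,"dy":0.15,"dz":-11,"spin":-0.21,"grip":60},
  {"dx":-0.15,"dy":0.15,"dz":-13,"spin":-0.21,"grip":60},
  {"dx":-0.15,"dy":0.15,"dz":-15,"spin":-0.21,"grip":60},
  {"dx":-0.15,"dy":0.15,"dz":-17,"spin":-0.21,"grip":60},
  {"dx":-0.15,"dy":0.15,"dz":-18.5,"spin":-0.21,"grip":60},
  {"dx":-0.15,"dy":0.15,"dz":-19.5,"spin":-0.21,"grip":60},
  {"dx":-0.15,"dy":0.15,"dz":-19.8,"spin":-0.21,"grip":60},
], squeeze=30)

```text
time_s: 4.48
tcp_pos: [0.5545, 0.1653, 0.1605]
eef_rot: [180.0, 0.1, 4.4]
contact_force: [0.1, 0.0, -0.2]
gripper_width: 0.0525
```

>>> servo_tool([
  {"grip":40},
  {"grip":30},
  {"grip":25},
  {"grip":20},
  {"grip":15},
  {"grip":10},
  {"grip":10},
  {"grip":10},
  {"grip":10},
  {"grip":10},
], squeeze=30)

```text
validation failed for argument at $.ta...
```

Run:
```python
from h import *
print(r.get_state())
```

```text
{'time_s': 4.4833, 'joints': array([ 3.59490135e+01,  1.45860434e+01, -1.69479157e+01, -1.81833666e-02,
       -5.85635624e+01,  5.84510339e+01]), 'qd': array([ 0.14449003,  1.03469971, -0.47726292,  0.50949465,  2.82481795,
        0.09487519]), 'joint_torque': array([ 2.43296230e-02, -4.76257753e+01,  2.67934370e+01,  6.36939704e+00,
        3.30966935e-01, -6.08669972e-03]), 'tcp_pos': array([0.55452191, 0.16533201, 0.16045386]), 'eef_rot': array([1.79962181e+02, 9.12173433e-02, 4.39052052e+00]), 'contact_force': array([ 0.07758031,  0.03708167, -0.20829609]), 'moment': array([-0.14998682,  0.18022694, -0.01469077]), 'gripper_width': 0.052450841427672104}
```

>>> servo_tool([
  {"dx":0,"dy":0.1,"dz":0,"spin":0,"grip":40},
  {"dx":0,"dy":0.1,"dz":0,"spin":0,"grip":30},
  {"dx":0,"dy":0.1,"dz":0,"spin":0,"grip":22},
  {"dx":0,"dy":0.1,"dz":0,"spin":0,"grip":15},
  {"dx":0,"dy":0.1,"dz":0,"spin":0,"grip":10},
  {"dx":0,"dy":0.1,"dz":0,"spin":0,"grip":10},
  {"dx":0,"dy":0.1,"dz":0,"spin":0,"grip":10},
  {"dx":0,"dy":0.1,"dz":0,"spin":0,"grip":10},
  {"dx":0,"dy":0.1,"dz":0,"spin":0,"grip":10},
  {"dx":0,"dy":0.1,"dz":0,"spin":0,"grip":10},
], squeeze=30)

```text
time_s: 5.32
tcp_pos: [0.5556, 0.1673, 0.1621]
eef_rot: [180.0, -0.0, 4.5]
contact_force: [-0.6, -3.1, 5.8]
gripper_width: 0.0177
```

Run:
```python
from h import *
s=r.get_state();print(s["tcp_pos"],s["eef_rot"],s["contact_force"],s["moment"],s["gripper_width"])
```

```text
[0.55559575 0.16729991 0.16205625] [ 1.79987455e+02 -3.45203552e-02  4.48667138e+00] [-0.6105593  -3.11178856  5.75674234] [-1.00771196  0.29533508  0.07085637] 0.017696498818454597
```

>>> servo_tool([
  {"dx":0,"dy":0,"dz":0.1,"spin":-0.1,"grip":10},
  {"dx":0,"dy":0,"dz":0.1,"spin":-0.2,"grip":10},
  {"dx":0,"dy":0,"dz":0.1,"spin":-0.3,"grip":10},
  {"dx":0,"dy":0,"dz":0.1,"spin":-0.4,"grip":10},
  {"dx":0,"dy":0,"dz":0.1,"spin":-0.5,"grip":10},
  {"dx":0,"dy":0,"dz":0.1,"spin":-0.6,"grip":10},
  {"dx":0,"dy":0,"dz":0.1,"spin":-0.7,"grip":10},
  {"dx":0,"dy":0,"dz":0.1,"spin":-0.8,"grip":10},
  {"dx":0,"dy":0,"dz":0.1,"spin":-0.9,"grip":10},
  {"dx":0,"dy":0,"dz":0.1,"spin":-1.0,"grip":10},
], squeeze=30)

```text
time_s: 6.15
tcp_pos: [0.5545, 0.1651, 0.1621]
eef_rot: [179.8, -0.1, -53.1]
contact_force: [-0.5, -10.6, 0.7]
gripper_width: 0.0183
```

Run:
```python
from h import *
s=r.get_state();print(s["tcp_pos"],s["eef_rot"],s["contact_force"],s["moment"],s["gripper_width"])
```

```text
[0.55447903 0.16513498 0.16206669] [ 1.79764694e+02 -8.21049514e-02 -5.31341295e+01] [ -0.52262038 -10.57136291   0.65038335] [-3.51398682  0.20596139 -0.08917982] 0.018283591905659147
```

>>> servo_tool([
  {"dx":0,"dy":0,"dz":0,"spin":-0.05,"grip":10},
  {"dx":0,"dy":0,"dz":0,"spin":-0.1,"grip":10},
  {"dx":0,"dy":0,"dz":0,"spin":-0.12,"grip":10},
  {"dx":0,"dy":0,"dz":0,"spin":-0.14,"grip":10},
  {"dx":0,"dy":0,"dz":0,"spin":-0.14,"grip":10},
  {"dx":0,"dy":0,"dz":0,"spin":-0.14,"grip":10},
  {"dx":0,"dy":0,"dz":0,"spin":-0.14,"grip":10},
  {"dx":0,"dy":0,"dz":0,"spin":-0.14,"grip":10},
  {"dx":0,"dy":0,"dz":0,"spin":-0.14,"grip":10},
  {"dx":0,"dy":0,"dz":0,"spin":-0.14,"grip":10},
])

```text
time_s: 6.98
tcp_pos: [0.5542, 0.165, 0.1621]
eef_rot: [179.7, -0.1, -60.9]
contact_force: [-0.8, -10.7, 4.5]
gripper_width: 0.0181
```

Run:
```python
from h import *
s=r.get_state();print(s["tcp_pos"],s["eef_rot"],s["contact_force"],s["moment"],s["gripper_width"])
```

```text
[0.55417459 0.16497257 0.16206071] [ 1.79747751e+02 -1.06365822e-01 -6.08830347e+01] [ -0.80979574 -10.68120243   4.50717137] [-3.63596234  0.31905652 -0.03603245] 0.018091476344194227
```

>>> servo_tool([
  {"dx":0,"dy":0,"dz":0,"spin":0,"grip":30},
  {"dx":0,"dy":0,"dz":0,"spin":0,"grip":45},
  {"dx":0,"dy":0,"dz":0,"spin":0,"grip":45},
  {"dx":0,"dy":0,"dz":2,"spin":0,"grip":45},
  {"dx":0,"dy":0,"dz":5,"spin":0,"grip":45},
  {"dx":0,"dy":0,"dz":8,"spin":0,"grip":45},
  {"dx":0,"dy":0,"dz":11,"spin":0,"grip":45},
  {"dx":0,"dy":0,"dz":14,"spin":0,"grip":45},
  {"dx":0,"dy":0,"dz":15,"spin":0,"grip":45},
  {"dx":0,"dy":0,"dz":15,"spin":0,"grip":45},
])

```text
time_s: 7.82
tcp_pos: [0.5567, 0.1685, 0.3161]
eef_rot: [-179.6, 0.0, -60.8]
contact_force: [0.7, -0.1, 0.5]
gripper_width: 0.0396
```

Run:
```python
from h import *
import pickle
r.capture("wrist")
c=r.get_calibration("wrist");im=r.capture("wrist");cv2.imwrite("pics/w3.png",im);pickle.dump(c,open("w3.pkl","wb"))
s=r.get_state();print(s["tcp_pos"],s["eef_rot"],s["contact_force"])
for p in((.555,.1665,.153),(.615,.199,.1565)):print(proj("wrist",p,c))
im=np.clip(255*(im/255.)**.6,0,255).astype(np.uint8)
cv2.imwrite("pics/w3c.png",cv2.resize(im[60:320,150:450],None,fx=2.3,fy=2.3,interpolation=3))
```

```text
[0.55511107 0.16792729 0.31214945] [-1.79983069e+02  4.49847762e-02 -6.08226491e+01] [ 0.33154204  0.15458296 -1.32732883]
(np.float64(324.0568306015115), np.float64(222.39175979469718))
(np.float64(243.6535815382776), np.float64(222.25413948288224))
```

View pics/w3c.png

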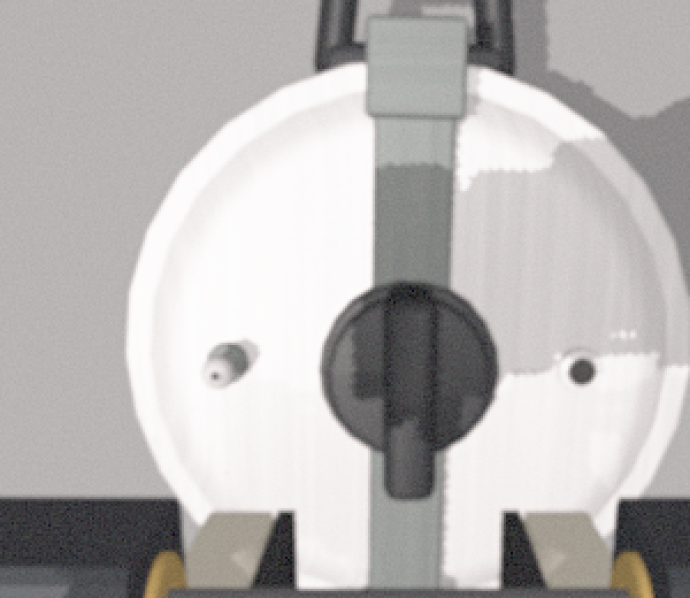

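Wrist view: the bar lies in line with the bridge, so the knob is locked. The vent tip is at px (244,222), which confirms the vent at about (0.615, 0.199). Next I'll fetch the weight.

>>> servo_tool([
  {"dx":-0.2,"dy":-2.4,"dz":0,"spin":0.0775,"grip":60},
  {"dx":-0.4,"dy":-4.8,"dz":0,"spin":0.155,"grip":60},
  {"dx":-0.6,"dy":-7.2,"dz":0,"spin":0.2325,"grip":60},
  {"dx":-0.8,"dy":-9.6,"dz":0,"spin":0.31,"grip":60},
  {"dx":-1,"dy":-12,"dz":0,"spin":0.3875,"grip":60},
  {"dx":-1.2,"dy":-14.4,"dz":0,"spin":0.465,"grip":60},
  {"dx":-1.4,"dy":-16.8,"dz":0,"spin":0.5425,"grip":60},
  {"dx":-1.6,"dy":-19.2,"dz":0,"spin":0.62,"grip":60},
  {"dx":-1.8,"dy":-21.6,"dz":0,"spin":0.6975,"grip":60},
  {"dx":-2,"dy":-24,"dz":0,"spin":0.775,"grip":60},
])

```text
time_s: 8.75
tcp_pos: [0.5345, -0.0734, 0.3107]
eef_rot: [180.0, 0.1, -16.2]
contact_force: [0.2, 1.2, 0.1]
gripper_width: 0.0524
```

>>> servo_tool([
  {"dx":-0.25,"dy":-2.8,"dz":-1,"spin":0.09,"grip":60},
  {"dx":-0.5,"dy":-5.6,"dz":-2.5,"spin":0.18,"grip":60},
  {"dx":-0.8,"dy":-8.4,"dz":-4,"spin":0.27,"grip":60},
  {"dx":-1.2,"dy":-11.2,"dz":-5.5,"spin":0.36,"grip":60},
  {"dx":-1.5,"dy":-14,"dz":-7,"spin":0.45,"grip":60},
  {"dx":-1.8,"dy":-16.8,"dz":-8.5,"spin":0.54,"grip":60},
  {"dx":-2.1,"dy":-19.6,"dz":-10,"spin":0.63,"grip":60},
  {"dx":-2.4,"dy":-22.4,"dz":-11,"spin":0.72,"grip":60},
  {"dx":-2.5,"dy":-24.2,"dz":-11,"spin":0.78,"grip":60},
  {"dx":-2.5,"dy":-24.2,"dz":-11,"spin":0.78,"grip":60},
])

```text
time_s: 9.58
tcp_pos: [0.5085, -0.3168, 0.1993]
eef_rot: [-179.8, 0.2, 28.3]
contact_force: [-0.0, -0.2, 0.1]
gripper_width: 0.0526
```

Run:
```python
from h import *
import pickle
r.capture("wrist");r.capture("wrist");r.capture("wrist")
c=r.get_calibration("wrist");im=r.capture("wrist");pickle.dump(c,open("w4.pkl","wb"))
s=r.get_state();print(s["tcp_pos"],s["eef_rot"],s["contact_force"])
for d in r.cut_out("weight","wrist")[:4]:
    ys,xs=np.nonzero(d["mask"]);e=d["extent"];print(round(d["p"],2),e,xs.mean(),ys.mean(),im[d["mask"]].mean(0))
    print(at("wrist",(xs.mean(),ys.mean()),.035,c))
im=np.clip(255*(im/255.)**.6,0,255).astype(np.uint8)
cv2.imwrite("pics/w4.png",im)
```

```text
[ 0.51008128 -0.31384843  0.20177782] [-1.79941791e+02  3.85754993e-02  2.82064559e+01] [-0.80794492  0.42419629 -0.42738601]
0.7 [354.6, 264.1, 388.9, 307.8] 369.6682785299807 285.7243713733075 [ 38.63346228  40.39361702 206.85203095]
[ 0.47669197 -0.38020644  0.035     ]
0.59 [306.8, 200.8, 343.7, 242.3] 324.96183868169993 221.77536860364268 [64.47961839 63.00607112 64.28100607]
[ 0.51000028 -0.31597766  0.035     ]
0.56 [269.1, 264.4, 304.2, 302.4] 286.36593886462884 282.6620087336245 [ 34.71965066  36.54235808 205.34497817]
[ 0.44345695 -0.31180216  0.035     ]
```

View pics/w4.png

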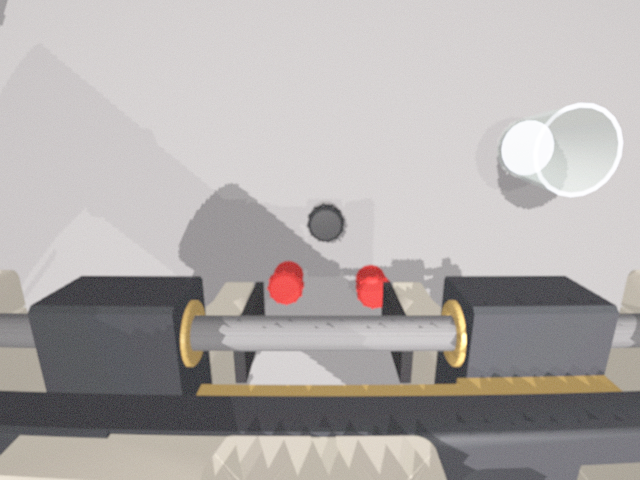

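The black weight is centred at (326,222), almost under the tool. The reds at (286,285) and (371,285) are well clear of the finger line.

>>> servo_tool([
  {"dx":0,"dy":-0.1,"dz":-3,"spin":0,"grip":60},
  {"dx":0,"dy":-0.2,"dz":-6,"spin":0,"grip":60},
  {"dx":0,"dy":-0.2,"dz":-9,"spin":0,"grip":60},
  {"dx":0,"dy":-0.2,"dz":-12,"spin":0,"grip":60},
  {"dx":0,"dy":-0.2,"dz":-14,"spin":0,"grip":60},
  {"dx":0,"dy":-0.2,"dz":-16,"spin":0,"grip":60},
  {"dx":0,"dy":-0.2,"dz":-17.5,"spin":0,"grip":60},
  {"dx":0,"dy":-0.2,"dz":-18.5,"spin":0,"grip":60},
  {"dx":0,"dy":-0.2,"dz":-18.9,"spin":0,"grip":60},
  {"dx":0,"dy":-0.2,"dz":-18.9,"spin":0,"grip":60},
])

```text
time_s: 10.67
tcp_pos: [0.5103, -0.3159, 0.0131]
eef_rot: [-180.0, 0.0, 28.3]
contact_force: [-0.2, 0.3, -0.3]
gripper_width: 0.0528
```

>>> servo_tool([
  {"dx":0,"dy":0,"dz":0,"spin":0,"grip":50},
  {"dx":0,"dy":0,"dz":0,"spin":0,"grip":44},
  {"dx":0,"dy":0,"dz":0,"spin":0,"grip":40},
  {"dx":0,"dy":0,"dz":0,"spin":0,"grip":36},
  {"dx":0,"dy":0,"dz":0,"spin":0,"grip":32},
  {"dx":0,"dy":0,"dz":0,"spin":0,"grip":25},
  {"dx":0,"dy":0,"dz":0,"spin":0,"grip":25},
  {"dx":0,"dy":0,"dz":0,"spin":0,"grip":25},
  {"dx":0,"dy":0,"dz":0,"spin":0,"grip":25},
  {"dx":0,"dy":0,"dz":0,"spin":0,"grip":25},
], squeeze=45)

```text
time_s: 11.5
tcp_pos: [0.5107, -0.3167, 0.0143]
eef_rot: [180.0, -0.0, 28.3]
contact_force: [-0.9, 1.8, 6.4]
gripper_width: 0.0311
```

Run:
```python
from h import *
s=r.get_state();print(s["tcp_pos"],s["eef_rot"],s["contact_force"],s["gripper_width"])
```

```text
[ 0.51072367 -0.3166777   0.01425846] [ 1.79958055e+02 -3.36270632e-02  2.82691956e+01] [-0.8610146   1.75855525  6.39312127] 0.031088397962353475
```

>>> servo_tool([
  {"dx":0,"dy":0,"dz":3,"spin":0,"grip":25},
  {"dx":0,"dy":0,"dz":6,"spin":0,"grip":25},
  {"dx":0.4,"dy":2,"dz":9,"spin":0,"grip":25},
  {"dx":0.8,"dy":4,"dz":12,"spin":0,"grip":25},
  {"dx":1.4,"dy":7,"dz":14,"spin":0,"grip":25},
  {"dx":2,"dy":10,"dz":16,"spin":0,"grip":25},
  {"dx":2.6,"dy":13,"dz":18,"spin":0,"grip":25},
  {"dx":3.2,"dy":16,"dz":20,"spin":0,"grip":25},
  {"dx":3.8,"dy":19,"dz":22,"spin":0,"grip":25},
  {"dx":4.4,"dy":22,"dz":23,"spin":0,"grip":25},
])

```text
time_s: 12.33
tcp_pos: [0.555, -0.0952, 0.2462]
eef_rot: [179.9, -0.2, 28.3]
contact_force: [1.3, 0.0, -1.0]
gripper_width: 0.0312
```

>>> servo_tool([
  {"dx":0.6,"dy":3,"dz":0,"spin":0,"grip":25},
  {"dx":1.3,"dy":6.5,"dz":0,"spin":0,"grip":25},
  {"dx":2,"dy":10,"dz":0,"spin":0,"grip":25},
  {"dx":2.7,"dy":13.5,"dz":0,"spin":0,"grip":25},
  {"dx":3.4,"dy":17,"dz":0,"spin":0,"grip":25},
  {"dx":4.1,"dy":20.5,"dz":0,"spin":0,"grip":25},
  {"dx":4.8,"dy":24,"dz":0,"spin":0,"grip":25},
  {"dx":5.4,"dy":27,"dz":0,"spin":0,"grip":25},
  {"dx":6,"dy":29.5,"dz":0,"spin":0,"grip":25},
  {"dx":6,"dy":29.5,"dz":0,"spin":0,"grip":25},
])

```text
time_s: 13.17
tcp_pos: [0.6148, 0.2026, 0.2422]
eef_rot: [-180.0, 0.0, 28.4]
contact_force: [1.3, -0.5, -1.6]
gripper_width: 0.0308
```

Run:
```python
from h import *
import pickle
for _ in range(4): r.capture("wrist")
s=r.get_state();c=r.get_calibration("wrist");im=r.capture("wrist");pickle.dump(c,open("w5.pkl","wb"))
print(s["tcp_pos"],s["eef_rot"],s["contact_force"],s["moment"],s["gripper_width"])
t=s["tcp_pos"]
print("vent exp",proj("wrist",(.615,.199,.1565),c),"cap top exp",proj("wrist",t+[0,0,.0257],c),"cap at z .0067",proj("wrist",t+[0,0,.0067],c))
im=np.clip(255*(im/255.)**.6,0,255).astype(np.uint8)
cv2.imwrite("pics/w5.png",im)
cv2.imwrite("pics/w5c.png",cv2.resize(im[100:400,180:460],None,fx=2,fy=2,interpolation=3))
```

```text
[0.61398878 0.19794861 0.24317379] [-1.79999606e+02  5.19854622e-02  2.82475638e+01] [-0.1403492  -0.28216633 -0.3991196 ] [-0.1448038   0.09865249 -0.07247127] 0.031161396927731132
vent exp (np.float64(322.0275443446517), np.float64(244.357821554451)) cap top exp (np.float64(322.7363843775011), np.float64(327.1528400430906)) cap at z .0067 (np.float64(322.7264102035365), np.float64(306.0733374948142))
```

View pics/w5c.png

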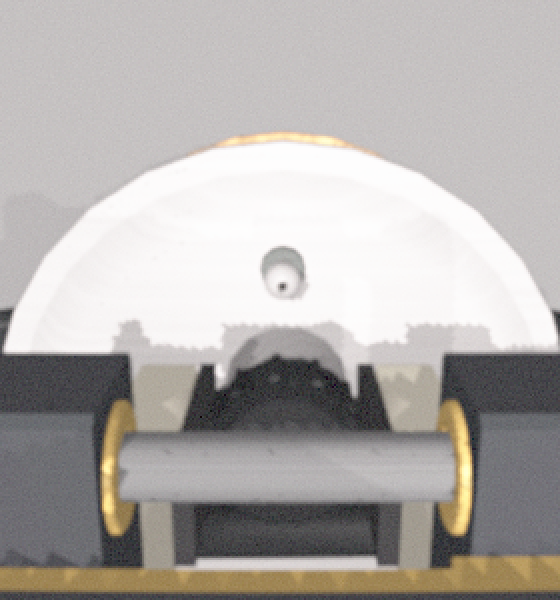

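Wrist view: the vent hole is at px (322,243), against (322,244.4) expected, so the aim is within 1 mm. The weight is held upright between the pads. I'll descend to just above contact.

>>> servo_tool([
  {"dx":0.15,"dy":0.13,"dz":-1,"spin":0,"grip":25},
  {"dx":0.15,"dy":0.13,"dz":-2.2,"spin":0,"grip":25},
  {"dx":0.15,"dy":0.13,"dz":-3.4,"spin":0,"grip":25},
  {"dx":0.15,"dy":0.13,"dz":-4.6,"spin":0,"grip":25},
  {"dx":0.15,"dy":0.13,"dz":-5.6,"spin":0,"grip":25},
  {"dx":0.15,"dy":0.13,"dz":-6.4,"spin":0,"grip":25},
  {"dx":0.15,"dy":0.13,"dz":-7,"spin":0,"grip":25},
  {"dx":0.15,"dy":0.13,"dz":-7.4,"spin":0,"grip":25},
  {"dx":0.15,"dy":0.13,"dz":-7.6,"spin":0,"grip":25},
  {"dx":0.15,"dy":0.13,"dz":-7.6,"spin":0,"grip":25},
], squeeze=55)

```text
time_s: 14.25
tcp_pos: [0.6158, 0.1998, 0.1673]
eef_rot: [180.0, 0.0, 28.3]
contact_force: [-0.4, -0.5, -1.1]
gripper_width: 0.031
```

Run:
```python
from h import *
r.capture("top")
s=r.get_state();print(s["tcp_pos"],s["eef_rot"],s["contact_force"],s["moment"],s["gripper_width"])
```

```text
[0.61597647 0.19985322 0.16772914] [ 1.79994156e+02 -1.32454424e-02  2.82672794e+01] [ 0.96290393 -0.32863158 -1.00764401] [-0.11562469  0.13277436  0.00616938] 0.03087072672828595
```

>>> servo_tool([
  {"dx":0,"dy":0,"dz":-0.15,"spin":0,"grip":25},
  {"dx":0,"dy":0,"dz":-0.3,"spin":0,"grip":25},
  {"dx":0,"dy":0,"dz":-0.45,"spin":0,"grip":25},
  {"dx":0,"dy":0,"dz":-0.6,"spin":0,"grip":25},
  {"dx":0,"dy":0,"dz":-0.75,"spin":0,"grip":25},
  {"dx":0,"dy":0,"dz":-0.9,"spin":0,"grip":25},
  {"dx":0,"dy":0,"dz":-1.05,"spin":0,"grip":25},
  {"dx":0,"dy":0,"dz":-1.2,"spin":0,"grip":25},
  {"dx":0,"dy":0,"dz":-1.35,"spin":0,"grip":25},
  {"dx":0,"dy":0,"dz":-1.45,"spin":0,"grip":25},
])

```text
time_s: 15.13
tcp_pos: [0.6165, 0.2003, 0.1525]
eef_rot: [-180.0, -0.1, 28.3]
contact_force: [6.3, 0.9, -4.8]
gripper_width: 0.0312
```

Run:
```python
from h import *
r.capture("top")
s=r.get_state();print(s["tcp_pos"],s["eef_rot"],s["contact_force"],s["moment"],s["gripper_width"])
```

```text
[0.61637945 0.20007362 0.15216599] [ 1.79999411e+02 -4.37186852e-02  2.82604197e+01] [ 4.93204663  1.44048541 -3.83823466] [ 0.24689981 -1.90040478  0.01605229] 0.031240433626816243
```

>>> servo_tool([
  {"dx":0.05,"dy":0,"dz":-0.1,"spin":0,"grip":25},
  {"dx":0.1,"dy":0,"dz":-0.2,"spin":0,"grip":25},
  {"dx":0.1,"dy":0,"dz":-0.3,"spin":0,"grip":25},
  {"dx":0.1,"dy":0,"dz":-0.35,"spin":0,"grip":25},
  {"dx":0.1,"dy":0,"dz":-0.35,"spin":0,"grip":25},
  {"dx":0.1,"dy":0,"dz":-0.35,"spin":0,"grip":25},
  {"dx":0.1,"dy":0,"dz":-0.35,"spin":0,"grip":25},
  {"dx":0.1,"dy":0,"dz":-0.35,"spin":0,"grip":25},
  {"dx":0.1,"dy":0,"dz":-0.35,"spin":0,"grip":25},
  {"dx":0.1,"dy":0,"dz":-0.35,"spin":0,"grip":25},
])

```text
time_s: 16.02
tcp_pos: [0.6169, 0.1998, 0.1503]
eef_rot: [180.0, -0.0, 28.3]
contact_force: [-0.6, 1.7, 5.4]
gripper_width: 0.0307
```

Run:
```python
from h import *
s=r.get_state();print(s["tcp_pos"],s["eef_rot"],s["contact_force"],s["moment"],s["gripper_width"])
```

```text
[0.61690463 0.19984546 0.15034482] [ 1.79996587e+02 -3.87199133e-02  2.82707674e+01] [-0.57241233  1.67071465  5.42496883] [ 0.39830706  0.56090535 -0.01926001] 0.03070727493680651
```

>>> servo_tool([
  {"dx":0,"dy":0,"dz":-0.05,"spin":0,"grip":25},
  {"dx":0,"dy":0,"dz":-0.1,"spin":0,"grip":25},
  {"dx":0,"dy":0,"dz":-0.13,"spin":0,"grip":25},
  {"dx":0,"dy":0,"dz":-0.13,"spin":0,"grip":25},
  {"dx":0,"dy":0,"dz":-0.13,"spin":0,"grip":25},
  {"dx":0,"dy":0,"dz":-0.13,"spin":0,"grip":25},
  {"dx":0,"dy":0,"dz":-0.13,"spin":0,"grip":25},
  {"dx":0,"dy":0,"dz":-0.13,"spin":0,"grip":25},
  {"dx":0,"dy":0,"dz":-0.13,"spin":0,"grip":25},
  {"dx":0,"dy":0,"dz":-0.13,"spin":0,"grip":25},
])

```text
time_s: 16.85
tcp_pos: [0.617, 0.1999, 0.1502]
eef_rot: [180.0, -0.1, 28.3]
contact_force: [-3.9, 1.0, 12.1]
gripper_width: 0.0305
```

Run:
```python
from h import *
for i in range(4):
    im=r.capture("scene" if i<3 else "wrist")
    if i==2: sc=im
    s=r.get_state();print(s["tcp_pos"],s["contact_force"],s["moment"],s["gripper_width"])
g=lambda a:np.clip(255*(a/255.)**.6,0,255).astype(np.uint8)
A=cv2.resize(g(sc[190:340,320:470]),(390,390),interpolation=3);B=cv2.resize(g(im[150:400,190:440]),(390,390),interpolation=3)
cv2.imwrite("pics/f.png",np.hstack([A,B]))
```

```text
[0.61699764 0.19990152 0.15016175] [-4.94663474  2.29763796 11.36225421] [ 0.36037552  1.58330863 -0.01708224] 0.030565892324273605
[0.6169959  0.19985458 0.15014834] [-4.54182229  0.84196724 11.27957348] [0.31459768 1.61145327 0.03312801] 0.030418236952175545
[0.61699543 0.19986931 0.15012599] [-3.48860385  0.72395425 11.5506029 ] [0.33366285 1.6134081  0.03575778] 0.031025756734715023
[0.61698998 0.19987558 0.15015339] [-3.66941718  0.14389117 11.51100216] [ 0.30054952  1.60551309 -0.02639744] 0.030276300726583463
```

View pics/f.png

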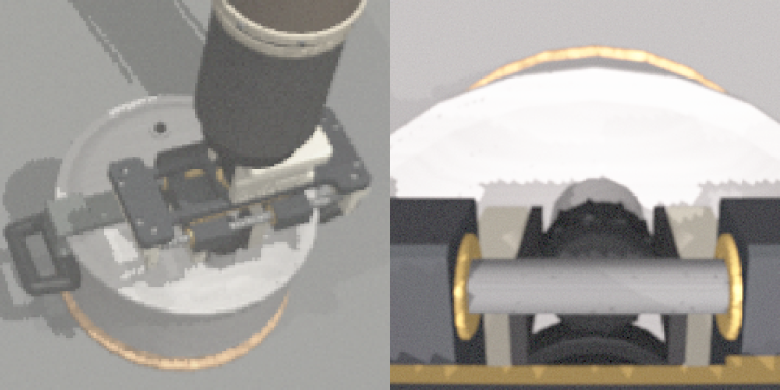

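The views show the weight on the vent, upright and gripped. The push is steady at 11.5 N against a hard stop at the home height, so I'm handing in.

Run:
```python
from h import *
print(r.close_job());s=r.get_state();print(s["time_s"],s["tcp_pos"],s["contact_force"])
```

```text
the job is handed in; nothing more can be done
None
the job is handed in; nothing more can be done
```

The lid is locked, and the weight is pressed home on the vent pipe with the gripper still holding it and pushing down. I handed the job in at about 17 s of the 64 s. No verdict was reported, so success is judged from the last checks below.

- **Knob:** I turned it about 1.14 rad clockwise. The picture after letting go showed the bar in line with the bridge, so it is past the click and locked. The joint angle itself can't be read; I put it at about 1.33–1.37 rad. There was about 10 N of side force during the turn because I gripped the knob 1–3 mm off its axis.
- **Weight:** I picked the black one, not the red look-alikes. On the way down the force turned to a downward pull, meaning it had snapped past the click. It then met a hard stop with the tool at z = 0.150 m, about 0.7 mm below the height I expected for home. That gap is probably a small slip in the grip or an error in the calibration.
- **Final push:** It held steady at 11.3–11.6 N over four readings, with about 4 N of side force, a 55 N grip and the tool vertical.
- **Bystanders:** I kept all moves clear of them and saw no contact, but I did not measure their positions again at the end.

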